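Reset the scoring dial and shut the sliding hatch

ROBOT

A 6-joint arm with a two-finger parallel gripper is mounted at the origin on the work surface; the furniture and walls round the work are solid. World frame = base frame: x ahead of the robot, y to its left, z up, the work surface at z = 0. Lengths are in mm, angles in rad, forces in N, time in s.
With the tool pointing down it reaches from about 350 to 725 mm from the base axis. Payload 6 kg.
Tool frame: the origin (TCP) lies at the centre of the arm's flange, where the gripper is bolted on; the fingertips stand 173 mm ahead of it and the grasp point (between the pads) lies 155 mm ahead of it; z points along the fingers, y is the line along which they close (so a half turn about z gives the same grasp; the last joint's range is limited). The gripper opens to 85 mm and grips with 20 to 120 N. Pads are 22 mm wide; open, the fingers measure 114 mm over their backs; the gripper's body (76 mm by 85 mm) begins 54 mm behind the grasp point. The pads swing forward as they close: fully open they stand 13 mm farther back than shut.
Start: joints at [1.527, 0.04, 0.085, 0, -1.615, -0.334], TCP at [221.299, 557.692, 404.661] pointing down, gripper open.
Joint ranges: [-2.56, 2.56], [-1.29, 2.01], [-1.08, 1.49], [-3.29, 1.98], [-2.81, -0.18], [-2.99, 2.99]. Speed limits (rad/s): [2.57, 2.57, 3.01, 3.14, 3.14, 3.14].

INTERFACE

Orientations are given as a rotation vector (axis times angle).
In Python, from plant import readout, imaging, ctrl gives the robot as it stands.
- The arm moves only by the tool carry_out, never from a script. Its argument "commands" is a list that holds one entry, the list of rows, each a list of 4 numbers: the shift along the tool's x, y, z in mm, then the turn about the tool's z in degrees. In form: [[[x, y, z, roll], ...]]. A call has 1 to 10 rows; each row shifts and turns the commanded pose from where the row before left it, along the tool's axes as they then stand; what a row does not reach is not made up. A row lasts 1/10 s, in which the tool goes at most 50 mm and 8.59 degrees, less where a joint would pass 70% of its speed; a pose out of reach is approached as far as the arm can. A call is refused whole if a number of a shift passes 50 or a number of a turn 8.59, either way. A call with a gripper value outside its range is refused whole. "grip" is the closure in counts, from 0 (fully open) to 255 (shut), set as the call begins (left out, the last holds). The fingers move at their own pace and stop on an object; "grip_force" is the grip in N (left out, the last holds). Time passes only in rows, so rows that do not move let the fingers close. It gives the time, the measured TCP pose, the force, the opening and the grip force at its end, in the units of the state.
- readout.get_state(): the state, without advancing time (a new reading comes with each control period).
- imaging.camera(name): name is "side" or "top" or "wrist"; returns the picture (480x640x3 uint8, red, green, blue); there is no depth.
- imaging.get_calibration(name): a dict with "fx", "fy", "cx", "cy" (pixels), "R" (3x3) and "t" (3): a world point X has camera coordinates R X + t; the wrist camera has in their place "hand_eye" (4x4, takes a point from camera to tool coordinates, whose origin is the TCP and whose axes are the flange's). Camera axes: x right, y down, z forward; pixel columns grow to the right and rows downward; lengths in mm; the calibration is good to about 2 mm. A picture is of the moment at which its call begins: read the wrist's pose just before it. get_calibration takes no time and is no camera call.
- ctrl.sign_off(): hands the job in; it is judged then, once.
Trained networks look in the newest picture that a camera, given by its name, has taken for a name from the list of things; names that differ only in an ending like _2 or _b are one class to them, and where a whole thing is asked for, a point or a joint stands for the part that bears it (a point fixed in the world has none). Each returns a list of dicts, best first, with "p" (0 to 1); they miss things now and then, are a little off and sometimes report something else, mostly with a low value. They report only what shows in the picture. A call takes as long as a camera call.
- imaging.spot_in(camera, thing): "extent" ([left, top, right, bottom] in pixels, round what is visible of it).
- imaging.trace(camera, thing): "pixels" (480x640 bool, what is visible of it) and "extent" ([left, top, right, bottom] in pixels, round what is visible of it).
The state is a dict: "t": time; "joint_pos": joint angles; "qd": joint speeds; "joint_efforts": joint torques, N m; "eef_pos": TCP position; "tool_rot": TCP orientation; "contact_force": force on the tool from outside, world axes, zero at the start; "ft_torque": the same for the moment, N m; "opening": opening from 0.0 (shut) to 1.0 (fully open); "grip_force": force on a finger pad.
Only numpy, scipy, OpenCV 4.12 (cv2) and the standard library are available. Lean on these libraries where they do the work, as an engineer would, in place of code of your own. Each camera call takes 0.05 s, during which the arm holds its last target. There are 200 camera calls.

TASK

Reset the scoring-height dial in the grey adjuster box: turn it clockwise (seen from above) all the way to its stop, then back three clicks. Then slide the yellow hatch along its track over the dial until it clicks shut against the frame, without ramming it, and leave the other things on the table where they are.

Things in the scene. Friction and masses are not known exactly. Their poses are not given: they have to be found in the camera images.
- adjuster_box: Grey box fixed to the table, 190 (x) x 345 (y) x 79 mm, bolted feet to 121 mm either side. Origin on the table; it spans y -180 to +165 mm. On the +y half (solid deck) the yellow hatch is parked; the -y half (x -71 to 71, y -168 to 0) is an open well, floor at z 24 mm, with the dial. The hatch runs along y between two aluminium rails (tops z 79, 172 apart). Yaw within 0.35 rad of the world's.
- frame_edge (a point): Middle of the rubber-lined frame bar across the -y end of the box, box frame (0, -168, 74) mm: the leading edge of the hatch rests on it when shut. Axes of the box.
- hatch_cup (a point): Middle of the mouth of the black finger cup in the yellow hatch (plate 166 (x) x 162 (y) x 8 mm, underside at z 66 mm); axes of the box. The cup is a rectangular recess 60 mm (x) by 46 mm (y), 10 mm deep below this point (its floor at z 68), with a low rim 6 mm wide whose top is level with this point (z 78). Closed fingertips fit in it and push on its wall.
- hatch (a joint): Opening in m: 0 = shut on the frame, 0.155 = fully open; shuts towards -y of the box. Friction 1 N, viscous drag 25 N per m/s. A spring catch resists from 15 mm open: 8 to 10 N in all at 14 to 11 mm, fading to none at 5 mm; from 4 mm it pulls the hatch shut. Left at the catch it is not shut. The frame is rigid; over 35 N on the hatch is ramming.
- dial_bar (a point): Middle of the top of the dial's bar grip, on the dial's axis (box frame x 0, y -93 mm), 61.5 mm above the table. Black bar 14 mm thick (own x), 52 mm long (own y), 27 mm high, on a round skirt of 31 mm radius whose top is 26 mm below this point. A white line marks the bar's +y end. Axes turn with the dial.
- dial (a joint): Angle in rad: 0 = clockwise stop (bar along the box's y, white line to +y, at the red tick), growing anticlockwise seen from above, to 2.44. Clicks into a notch every 0.349 rad (20 degrees, one tick; the stop is a notch) and settles in the nearest when let go; 0.1 to 0.2 N m turns it over a click. Starts 4 to 6 clicks from the stop.
- parts_bin: Bystander: blue open parts bin, 143x104x60 mm, origin under its middle.
- glue_bottle: Bystander: white glue bottle with an orange cap, 62 mm across, 190 mm tall, origin under its middle.
- offcut: Bystander: wood offcut 60x120x30 mm, origin under its middle.
- star_knob: Bystander: black star knob, 44 mm across, its steel stud pointing up to 50 mm, origin under its middle.

How it is judged (in metres and radians):
On the way, in this order (a step that is already met when the one before it is completed fails the run):
1. the dial is turned clockwise to its stop (within 0.08 rad) (value of joint dial below 0.08 rad), for 0.1 s.
2. the dial is turned back to the third click (within 0.14 rad) (value of joint dial between 0.907 and 1.187 rad), for 0.3 s.
3. the hatch is slid past its catch, shut to 3 mm or less (value of joint hatch below 0.003 m), for 0.2 s.
At the end, for the whole second after the job is handed in: The hatch is shut against the frame (3 mm or less open) and at rest, and the dial stands three clicks back from its clockwise stop (1.047 rad, within 0.14) (all of step 2 and value of joint hatch below 0.003 m and velocity of joint hatch between -0.01 and 0.01 m/s); the robot touches nothing.
It fails at once if the hatch is rammed: over 35 N on it (contact force between hatch and the fingers above 35 N or contact force between hatch and the arm above 35 N).
It fails at once if a bystander (parts bin, glue bottle, offcut or star knob) is moved by more than 30 mm (distance of any of parts_bin, glue_bottle, offcut, star_knob from where it was at the start of the episode above 0.03 m).
It also fails if it takes over 72 s, if anything falls off the work surface, if the arm or the gripper's body presses on something with over 40 N, if the wrist force passes 120 N, or if a joint passes its speed limit or range.

## Working session

There is one attempt and no reset: what is moved stays moved. The work goes in short steps, Python scripts to look and compute and a tool call to move; the robot and the scene stay as the last step left them, time stands still between calls to the robot, and variables do not carry over. Pictures are saved under pics/ and viewed, at most 10 in all, crops included, and the job is handed in when it is done.

Besides the shell and the picture viewer there is one more tool, called after ">>>" as name([rows], argument=value, ...), one row to a line, values as JSON. carry_out: Moves the arm, as the interface text tells. Its arguments: {"type":"object","properties":{"commands":{"type":"array"},"grip":{"type":"number"},"grip_force":{"type":"number"}},"required":["commands"]}

```bash
mkdir -p pics; cat > h.py <<'E'
import numpy as np,cv2
from scipy.spatial.transform import Rotation as Ro
from plant import readout,imaging,ctrl
def snap(n,f):
    s=readout.get_state(); im=imaging.camera(n); cv2.imwrite('pics/'+f,im[:,:,::-1]); return s,im
def cal(n,s=None):
    c=imaging.get_calibration(n); K=np.array([[c['fx'],0,c['cx']],[0,c['fy'],c['cy']],[0,0,1]])
    if 'R' in c: return K,np.array(c['R']),np.array(c['t'])
    T=np.eye(4);T[:3,:3]=Ro.from_rotvec(s['tool_rot']).as_matrix();T[:3,3]=s['eef_pos']
    M=np.linalg.inv(T@np.array(c['hand_eye'])); return K,M[:3,:3],M[:3,3]
def unproj(c,uv,z):
    K,R,t=c; d=R.T@np.linalg.inv(K)@np.array([*uv,1.]); o=-R.T@t
    return o+d*(z-o[2])/d[2]
def proj(c,X):
    K,R,t=c; p=K@(R@np.asarray(X,float)+t); return p[:2]/p[2]
E
python3 - <<'E'
from h import *
s,im=snap('top','top1.png'); print(s)
c=cal('top')
for n,z in [('adjuster_box',70),('hatch',74),('hatch_cup',78),('dial',61),('dial_bar',61),('parts_bin',30),('glue_bottle',150),('offcut',30),('star_knob',20)]:
    for d in imaging.spot_in('top',n)[:1]:
        e=d['extent']; print(n,d['p'],np.round(e),np.round(unproj(c,((e[0]+e[2])/2,(e[1]+e[3])/2),z)))
E
```

```text
{'t': 0.0, 'joint_pos': array([ 1.52674398e+00,  4.08122207e-02,  8.38058431e-02, -4.69534592e-04,
       -1.61550100e+00, -3.33715587e-01]), 'qd': array([ 0.00133052,  0.0006765 , -0.00070192,  0.00043161, -0.00251009,
        0.00010463]), 'joint_efforts': array([-1.85619838e-04, -3.68205678e+01,  3.47413659e+01,  6.93193361e+00,
       -5.38965935e-03, -2.07260547e-05]), 'eef_pos': array([221.19390343, 557.71411086, 403.6744773 ]), 'tool_rot': array([ 3.08399406e+00, -5.89511963e-01, -3.41021786e-04]), 'contact_force': array([-0.1977685 ,  0.06045728,  0.65990592]), 'ft_torque': array([0.06654166, 0.00654824, 0.03722785]), 'grip_force': 0.0, 'opening': 0.9973934327490205}
adjuster_box 0.69 [ 83. 173. 283. 319.] [482. -63.  70.]
hatch 0.79 [ 99. 204. 195. 300.] [469.   2.  74.]
hatch_cup 0.57 [ 91. 200. 195. 299.] [473.   8.  78.]
dial 0.97 [211. 215. 245. 247.] [ 514. -147.   61.]
dial_bar 0.88 [212. 221. 245. 251.] [ 505. -147.   61.]
parts_bin 0.75 [416. 191. 432. 236.] [ 563. -540.   30.]
glue_bottle 0.85 [356. 152. 400. 199.] [ 609. -426.  150.]
offcut 0.86 [342. 264. 405. 312.] [ 409. -436.   30.]
```

View pics/top1.png

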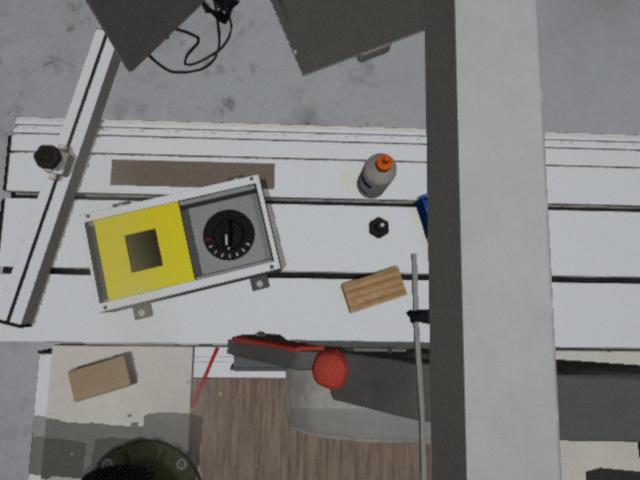

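The top view shows the box with its +y axis pointing left and slightly down. The hatch is parked at about px (147,252) and the dial is at (228,235). There is a diagonal rail at left of unknown height, so I'll check the side view before crossing it.

```bash
python3 - <<'E'
from h import *
s,im=snap('side','side1.png')
c=cal('top')
# box corners (outer, z~79) fit: pixel guesses from top picture
g=im
box=np.array([[-95,-180],[95,-180],[95,165],[-95,165]])
from scipy.optimize import least_squares
t=imaging.camera('top')
tr=imaging.trace('top','hatch')[0]; m=tr['pixels'].astype(np.uint8)
cnt=max(cv2.findContours(m,0,1)[0],key=cv2.contourArea); r=cv2.boxPoints(cv2.minAreaRect(cnt)); print(r,tr['p'])
print([np.round(unproj(c,p,74),1) for p in r])
for p in [(258,175),(279,270),(104,311),(86,215)]: print(p,np.round(unproj(c,p,79)))
print('cam',-c[1].T@c[2], -cal('side')[1].T@cal('side')[2])
for X in [(450,150,0),(450,150,100),(450,150,200),(500,-150,61),(221,557,230)]: print(X,proj(cal('side'),X),proj(c,X))
E
```

```text
[[ 90.666916 219.78905 ]
 [178.60268  200.04839 ]
 [196.65105  280.44568 ]
 [108.71529  300.18634 ]] 0.7
[array([528.7, 111.4,  74. ]), array([570.7, -51.7,  74. ]), array([417.1, -93.7,  74. ]), array([378. ,  66.6,  74. ])]
(258, 175) [ 623. -203.   79.]
(279, 270) [ 439. -248.   79.]
(104, 311) [358.  72.  79.]
(86, 215) [537. 119.  79.]
cam [ 390.25196931 -291.69825001  980.0221623 ] [ 561.95385138  327.60838299 1027.54232641]
(450, 150, 0) [386.51436254 490.05261167] [ 84.30476612 263.47645181]
(450, 150, 100) [391.22331251 477.82866825] [ 59.37302675 259.69942701]
(450, 150, 200) [396.91931173 463.04244782] [ 27.97038207 254.94209476]
(500, -150, 61) [336.79224083 326.43519455] [229.48741877 238.27650625]
(221, 557, 230) [696.94752004 840.98858657] [-286.21274693  405.41154015]
```

View pics/side1.png

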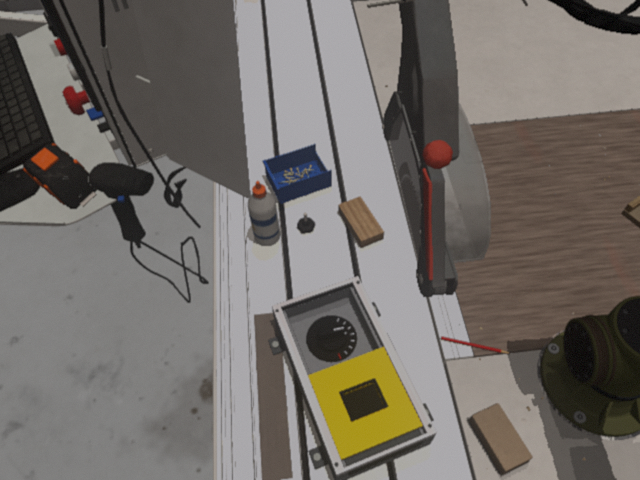

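>>> carry_out([
  [[32, 33, 0, 0], [33, 34, 0, 0], [33, 34, 0, 0], [33, 34, 0, 0], [33, 34, 0, 0], [33, 34, 0, 0], [33, 34, 0, 0], [33, 34, 0, 0]],
])

```text
t: 1.45
eef_pos: [365.9, 206.8, 405.1]
tool_rot: [-3.085, 0.589, -0.001]
contact_force: [1.0, 0.3, 0.1]
opening: 0.998
grip_force: 0.0
```

>>> carry_out([
  [[33, 34, 0, 0], [33, 34, 0, 0], [33, 34, 0, 0], [33, 34, 0, 0], [33, 34, 0, 0], [33, 34, 0, 0], [30, 30, 0, 0], [0, 0, 0, 0], [0, 0, 0, 0]],
], grip=0)

```text
t: 2.35
eef_pos: [491.5, -93.7, 404.3]
tool_rot: [3.085, -0.594, -0.002]
contact_force: [-0.6, 1.2, 0.7]
opening: 1.0
grip_force: 0.0
```

```bash
python3 - <<'E'
from h import *
s,im=snap('wrist','w1.png'); print(s['t'],s['joint_pos'],s['eef_pos'],s['tool_rot'],s['contact_force'])
print(imaging.get_calibration('wrist')['hand_eye'])
c=cal('wrist',s)
for n,z in [('hatch',74),('hatch_cup',78),('dial',61),('dial_bar',61)]:
    for d in imaging.spot_in('wrist',n)[:1]:
        e=d['extent']; print(n,d['p'],np.round(e),np.round(unproj(c,((e[0]+e[2])/2,(e[1]+e[3])/2),z)))
E
```

```text
2.35 [ 2.15221061e-01 -2.27095304e-01 -1.65049861e-01 -6.56749046e-05
 -1.63386076e+00  9.75222211e-01] [491.47357556 -93.68935657 404.30948523] [ 3.08461789e+00 -5.93791323e-01 -1.51132891e-03] [-0.63513522  1.15242535  0.68004142]
[[-1.22624749e-04 -9.48298626e-01 -3.17379426e-01  8.12704761e+01]
 [ 9.99999938e-01 -1.19006274e-05 -3.50808477e-04  8.04413841e-01]
 [ 3.28894183e-04 -3.17379449e-01  9.48298570e-01  3.05553365e+01]
 [ 0.00000000e+00  0.00000000e+00  0.00000000e+00  1.00000000e+00]]
hatch 0.77 [118. 152. 348. 365.] [482.   3.  74.]
hatch_cup 0.73 [118. 155. 345. 362.] [484.   2.  78.]
dial 0.89 [334. 139. 392. 198.] [ 515. -144.   61.]
dial_bar 0.69 [330. 140. 392. 196.] [ 516. -142.   61.]
```

View pics/w1.png

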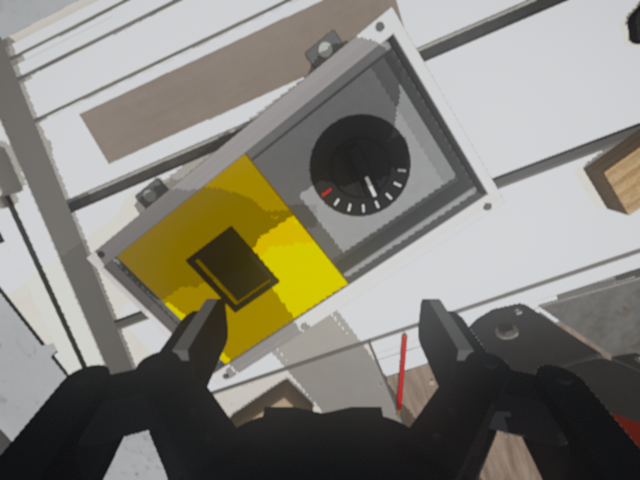

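The wrist view shows the cup corners near (232,227), (279,280), (235,310) and (187,262). The red tick is at (327,192) and the dial's white line runs from about (367,178) to (374,195). I'll turn these into positions and fit the box.

```bash
cat > w.py <<'E'
from h import *
import sys
from scipy.optimize import least_squares
im=cv2.imread('pics/w1.png'); s=readout.get_state(); c=cal('wrist',s)
P=[((232,227),78),((279,280),78),((235,310),78),((187,262),78),((247,155),74),((347,284),74),((381,26),79),((488,207),79),((228,374),79),((101,253),79),((327,192),35),((402,170),35),((318,165),35)]
for p,z in P: print(p,z,np.round(unproj(c,p,z),1))
# blob fit: white line on dial
hsv=cv2.cvtColor(im,cv2.COLOR_BGR2HSV)
cv2.imwrite('pics/crop1.png',cv2.resize(im[100:230,295:425],None,fx=4.5,fy=4.5,interpolation=cv2.INTER_CUBIC))
E
python3 w.py
```

```text
(232, 227) 78 [511.8 -10.3  78. ]
(279, 280) 78 [446.2 -28.8  78. ]
(235, 310) 78 [431.8  26.1  78. ]
(187, 262) 78 [496.   45.6  78. ]
(247, 155) 74 [565.6 -50.5  74. ]
(347, 284) 74 [415.7 -88.8  74. ]
(381, 26) 79 [ 615.5 -189.9   79. ]
(488, 207) 79 [ 444.  -234.8   79. ]
(228, 374) 79 [364.1  67.6  79. ]
(101, 253) 79 [534.4 116.5  79. ]
(327, 192) 35 [ 501.9 -101.5   35. ]
(402, 170) 35 [ 495.1 -179.7   35. ]
(318, 165) 35 [ 530.6 -103.    35. ]
```

View pics/crop1.png

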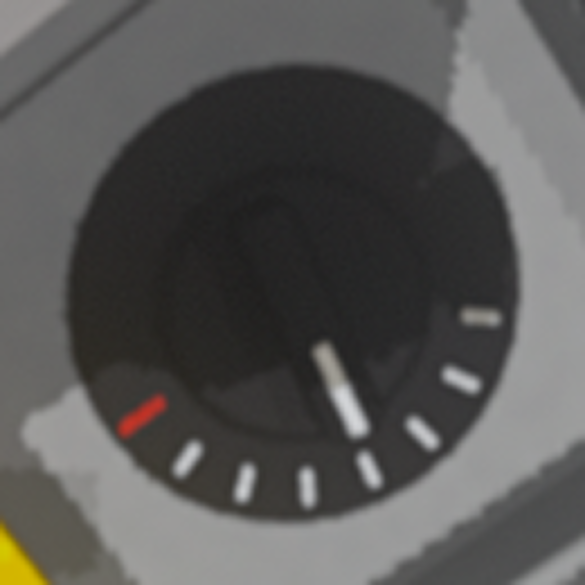

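The white line sits at tick 4, so the dial is 4 clicks (80°) from the stop. The box fit gives yaw 0.257, dial (511,-143) and cup (471,8), and the sizes agree. Next I'll go above the dial, align to the bar and check again.

>>> carry_out([
  [[18, 19, 30, 0], [19, 19, 30, 0], [0, 0, 24, -8.5], [0, 0, 0, -8.5], [0, 0, 0, -8.5], [0, 0, 0, -1], [0, 0, 0, 0], [0, 0, 0, 0]],
], grip=120, grip_force=30)

```text
t: 3.4
eef_pos: [511.8, -141.3, 321.1]
tool_rot: [3.139, 0.13, 0.001]
contact_force: [1.0, -0.3, 0.8]
opening: 0.526
grip_force: 0.0
```

```bash
python3 - <<'E'
from h import *
s,im=snap('wrist','w2.png'); print(s['t'],s['joint_pos'],s['eef_pos'],s['tool_rot'],s['contact_force'],s['opening'])
c=cal('wrist',s)
for d in imaging.trace('wrist','dial_bar')[:1]: print(d['p'],d['extent'])
o=np.array([511.2,-142.9,61.5])
a=.257+1.396; R=np.array([[np.cos(a),-np.sin(a)],[np.sin(a),np.cos(a)]])
v=im[:,:,::-1].copy()
q=[proj(c,[*(o[:2]+R@p),61.5]) for p in np.array([[-7,-26],[7,-26],[7,26],[-7,26]])]
cv2.polylines(v,[np.int32(np.round(q))],True,(0,0,255),1)
print(np.round(q)); m=np.mean(q,0).astype(int)
y0,x0=max(0,m[1]-110),max(0,m[0]-140)
cv2.imwrite('pics/crop2.png',cv2.resize(v[y0:y0+200,x0:x0+266],None,fx=3,fy=3,interpolation=cv2.INTER_CUBIC)); print(x0,y0)
E
```

```text
3.4 [ 1.09711495e-01 -1.39182254e-01 -2.39960662e-01  7.01724329e-05
 -1.46939657e+00  1.54376386e+00] [ 511.78292183 -141.32589704  321.07143149] [3.13888082e+00 1.29844907e-01 9.81220883e-04] [ 1.04896426 -0.28447226  0.75583294] 0.5263659521986396
0.68 [286.3, 193.7, 363.4, 270.8]
[[334. 206.]
 [314. 206.]
 [315. 274.]
 [333. 274.]]
183 129
```

View pics/crop2.png

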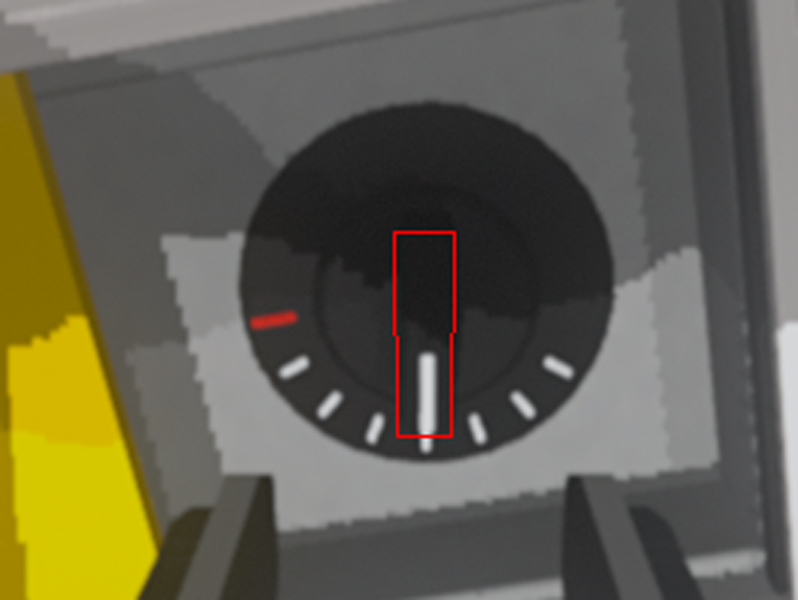

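The predicted bar outline falls on the bar, with the line end matching within about 1 mm. I'll descend and grip.

>>> carry_out([
  [[-0.7, 1.5, 30, 0], [0, 0, 35, 0], [0, 0, 25, 0], [0, 0, 13, 0], [0, 0, 5, 0], [0, 0, 0, 0], [0, 0, 0, 0]],
])

```text
t: 4.2
eef_pos: [511.8, -143.4, 214.3]
tool_rot: [3.138, 0.133, 0.004]
contact_force: [0.2, 0.1, 0.7]
opening: 0.529
grip_force: 0.0
```

>>> carry_out([
  [[0, 0, 0, 0], [0, 0, 0, 0], [0, 0, 0, 0], [0, 0, 0, 0], [0, 0, 0, 0], [0, 0, 0, 0]],
], grip=255, grip_force=30)

```text
t: 4.8
eef_pos: [511.5, -143.2, 213.7]
tool_rot: [3.139, 0.133, 0.002]
contact_force: [-2.0, 2.6, 5.5]
opening: 0.156
grip_force: 31.9
```

>>> carry_out([
  [[0, 0, 0, 8], [0, 0, 0, 8], [0, 0, 0, 8], [0, 0, 0, 8], [0, 0, 0, 8], [0, 0, 0, 8], [0, 0, 0, 8], [0, 0, 0, 8], [0, 0, 0, 8], [0, 0, 0, 8]],
])

```text
t: 5.8
eef_pos: [511.6, -143.0, 213.7]
tool_rot: [-2.484, 1.921, -0.002]
contact_force: [-0.5, 3.7, 5.3]
opening: 0.155
grip_force: 32.1
```

>>> carry_out([
  [[0, 0, 0, 2], [0, 0, 0, 0], [0, 0, 0, 0], [0, 0, 0, 0]],
])

```text
t: 6.2
eef_pos: [511.6, -142.9, 213.8]
tool_rot: [-2.457, 1.956, -0.002]
contact_force: [-1.0, 3.8, 5.4]
opening: 0.153
grip_force: 35.3
```

```bash
python3 - <<'E'
from h import *
s,im=snap('wrist','w3.png'); print(s['t'],s['eef_pos'],s['tool_rot'],s['contact_force'],s['ft_torque'],s['opening'])
cv2.imwrite('pics/crop3.png',cv2.resize(im[150:450,120:520,::-1],None,fx=2,fy=2))
E
```

```text
6.2 [ 511.63477861 -142.93073293  213.75120692] [-2.45739306e+00  1.95565376e+00 -2.13348107e-03] [-1.0476057   3.83950012  5.41829385] [1.14709413 0.40461358 0.77969836] 0.15316640889271027
```

View pics/crop3.png

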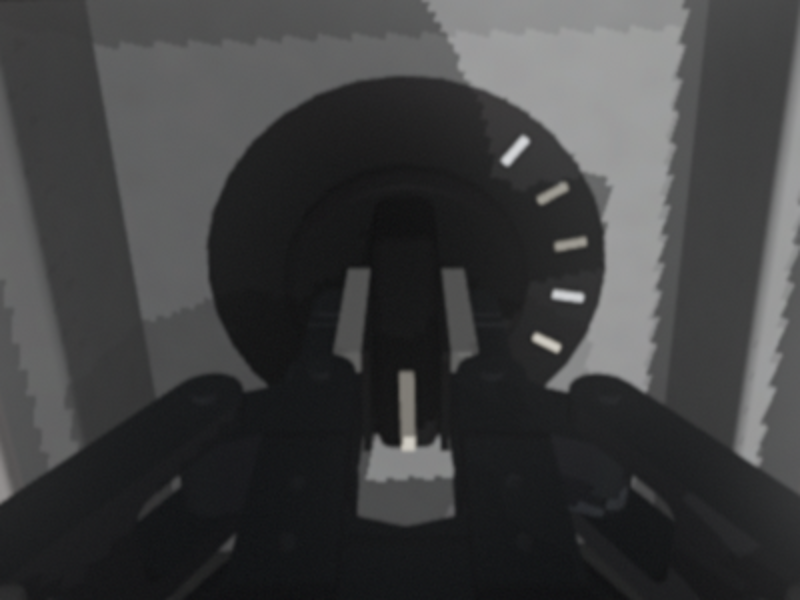

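The bar is aligned with the well sides, the tool angle is about −2° relative to the box, and there is stop torque, so the dial is at its stop. Turning back three clicks.

>>> carry_out([
  [[0, 0, 0, -2], [0, 0, 0, -8], [0, 0, 0, -8], [0, 0, 0, -8], [0, 0, 0, -8], [0, 0, 0, -8], [0, 0, 0, -8], [0, 0, 0, -8], [0, 0, 0, -3], [0, 0, 0, 0]],
])

```text
t: 7.25
eef_pos: [511.5, -143.1, 213.7]
tool_rot: [-3.111, 0.438, -0.002]
contact_force: [-2.2, 2.2, 5.7]
opening: 0.155
grip_force: 31.9
```

>>> carry_out([
  [[0, 0, 0, 0], [0, 0, 0, 0], [0, 0, 0, 0], [0, 0, 0, 0]],
], grip=120)

```text
t: 7.65
eef_pos: [511.1, -143.5, 212.4]
tool_rot: [3.11, -0.442, -0.001]
contact_force: [-0.1, 0.1, 0.9]
opening: 0.528
grip_force: 0.0
```

>>> carry_out([
  [[0, 0, -10, 0], [0, 0, -35, 0], [0, 0, -45, 0], [0, 0, -15, 0], [0, 0, 0, 0], [0, 0, 0, 0]],
])

```text
t: 8.25
eef_pos: [511.1, -143.3, 317.8]
tool_rot: [-3.11, 0.441, -0.001]
contact_force: [0.4, -0.4, -0.6]
opening: 0.532
grip_force: 0.0
```

```bash
python3 - <<'E'
from h import *
s,im=snap('wrist','w4.png'); print(s['t'],s['joint_pos'],s['eef_pos'],s['tool_rot'],s['contact_force'],s['ft_torque'],s['opening'])
c=cal('wrist',s); o=np.array([511.2,-142.9])
a=.257+1.047; R=np.array([[np.cos(a),-np.sin(a)],[np.sin(a),np.cos(a)]])
v=im[:,:,::-1].copy()
q=[proj(c,[*(o+R@p),61.5]) for p in np.array([[-7,-26],[7,-26],[7,26],[-7,26]])]
cv2.polylines(v,[np.int32(np.round(q))],True,(0,0,255),1)
# plan to cup
x=Ro.from_rotvec(s['tool_rot']).as_matrix(); print('cup in tool', x.T@(np.array([471.5,8.2,78])-s['eef_pos']), 'box -y in tool',x.T@[np.sin(.257),-np.cos(.257),0])
cv2.imwrite('pics/crop4.png',cv2.resize(v[100:330,180:480],None,fx=2.5,fy=2.5))
E
```

```text
8.25 [ 1.05790447e-01 -1.38530675e-01 -2.45216162e-01 -4.39994366e-04
 -1.46366591e+00  1.18319846e+00] [ 511.09583533 -143.25675343  317.7681595 ] [-3.10991985e+00  4.41196910e-01 -5.09834536e-04] [ 0.41507192 -0.4459464  -0.59594591] [0.00807739 0.00074418 0.00088268] 0.5319998075580386
cup in tool [ -80.21833521 -134.32993827  239.82542615] box -y in tool [ 5.13153079e-01  8.58297026e-01 -3.65457169e-04]
```

View pics/crop4.png

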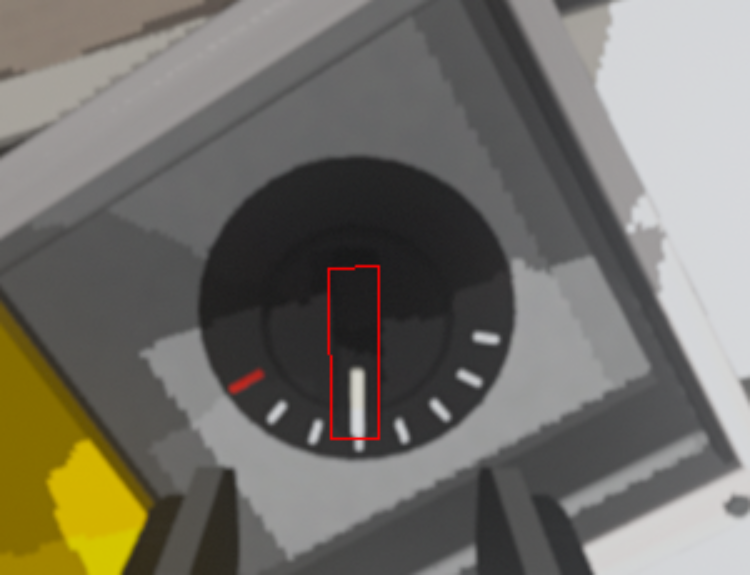

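The white line sits at the third tick. Next is the hatch: move over the cup, turn so the tool x lies along box −y, close the fingers and descend into the recess.

>>> carry_out([
  [[-20, -33, 0, 0], [-20, -34, 0, 0], [-20, -34, 0, 0], [-20, -33, 0, 0], [0, 0, 0, 8.5], [0, 0, 0, 8.5], [0, 0, 0, 8.5], [0, 0, 0, 8.5], [0, 0, 0, 8.5], [0, 0, 0, 8.5]],
], grip=255)

```text
t: 9.3
eef_pos: [471.4, 7.6, 316.2]
tool_rot: [2.61, -1.744, -0.003]
contact_force: [-0.2, 0.5, 0.6]
opening: 0.0
grip_force: 0.0
```

>>> carry_out([
  [[0, 0, 20, 8.2], [0, 0, 20, 0], [0, 0, 10, 0], [0, 0, 0, 0], [0, 0, 0, 0]],
])

```text
t: 9.8
eef_pos: [471.7, 7.6, 268.0]
tool_rot: [2.486, -1.919, 0.001]
contact_force: [1.0, 0.4, 0.5]
opening: -0.0
grip_force: 0.0
```

```bash
python3 - <<'E'
from h import *
s,im=snap('wrist','w5.png'); print(s['t'],s['joint_pos'],s['eef_pos'],s['tool_rot'],s['contact_force'],s['opening'])
c=cal('wrist',s); x=Ro.from_rotvec(s['tool_rot']).as_matrix(); print('cup in tool', x.T@(np.array([471.5,8.2,78])-s['eef_pos']), 'box -y in tool',x.T@[np.sin(.257),-np.cos(.257),0])
v=im[:,:,::-1].copy(); B=np.array([[np.cos(.257),-np.sin(.257)],[np.sin(.257),np.cos(.257)]])
q=[proj(c,[*(np.array([471.5,8.2])+B@p),78]) for p in np.array([[-30,-23],[30,-23],[30,23],[-30,23]])]
cv2.polylines(v,[np.int32(np.round(q))],True,(0,0,255),1)
cv2.imwrite('pics/v5.png',v)
E
```

```text
9.8 [ 4.45882922e-01 -2.89292541e-01 -4.64114363e-01  6.69087096e-04
 -1.39635065e+00 -1.89862857e-01] [471.73190218   7.56166216 268.00557218] [ 2.48646684e+00 -1.91914341e+00  6.57529527e-04] [0.97268595 0.41026925 0.49572184] -0.00011029518080071462
cup in tool [-8.12695938e-01  1.60517642e-02  1.90005047e+02] box -y in tool [ 9.99999369e-01 -8.63770564e-04  7.17831024e-04]
```

View pics/v5.png

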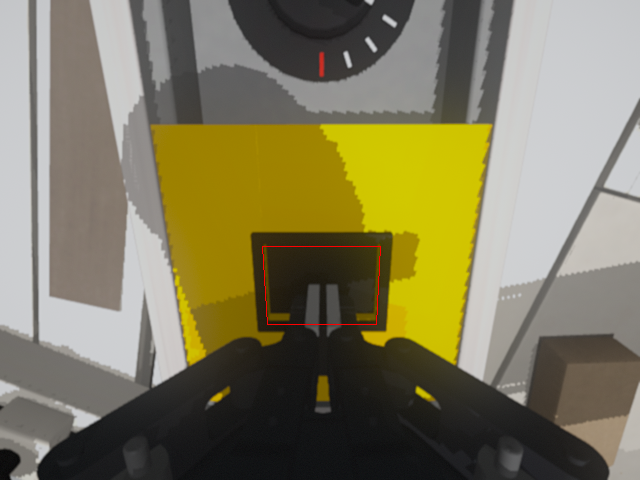

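The cup outline matches, with the rim at rows 233–330 centred on column 321. I'll descend into it.

>>> carry_out([
  [[0, 0, 10, 0], [0, 0, 8, 0], [0, 0, 5, 0], [0, 0, 0, 0], [0, 0, 0, 0]],
])

```text
t: 10.35
eef_pos: [471.6, 7.6, 244.7]
tool_rot: [2.486, -1.92, 0.0]
contact_force: [0.7, -0.4, -0.6]
opening: -0.001
grip_force: 0.0
```

>>> carry_out([
  [[3, 0, 0, 0], [3, 0, 0, 0], [2, 0, 0, 0], [2, 0, 0, 0], [2, 0, 0, 0], [2, 0, 0, 0], [2, 0, 0, 0], [2, 0, 0, 0], [2, 0, 0, 0], [2, 0, 0, 0]],
])

```text
t: 11.35
eef_pos: [477.2, -13.8, 244.8]
tool_rot: [-2.487, 1.92, -0.0]
contact_force: [-1.2, 1.4, 0.5]
opening: -0.001
grip_force: 0.8
```

```bash
cat > g.py <<'E'
from h import *
s=readout.get_state(); im=imaging.camera('wrist')
c=cal('wrist',s); u=np.array([np.sin(.257),-np.cos(.257)]); o=np.array([487.6,-53.])
print(s['t'],s['eef_pos'],'tool box y',-(s['eef_pos'][:2]-o)@u,'F along',s['contact_force'][:2]@u,s['contact_force'])
# yellow leading edge along box centreline x=+-60
hsv=cv2.cvtColor(im,cv2.COLOR_RGB2HSV); m=(abs(hsv[:,:,0].astype(int)-27)<6)&(hsv[:,:,1]>150)
for bx in (-60,-40,40,60):
    for y in np.arange(-185,60,.5):
        X=o-u*y+bx*np.array([np.cos(.257),np.sin(.257)]); p=np.round(proj(c,[*X,74])).astype(int)
        if 0<=p[0]<640 and 0<=p[1]<480 and m[p[1],p[0]]: print('edge at box y',y,'x',bx);break
E
python3 g.py
```

```text
11.35 [477.22939736 -13.80086863 244.76115807] tool box y 40.54771135581647 F along -1.701388607016187 [-1.2395982   1.43338407  0.4676283 ]
edge at box y -29.5 x -60
edge at box y -29.0 x -40
edge at box y -28.5 x 40
edge at box y -29.0 x 60
```

>>> carry_out([
  [[3, 0, 0, 0], [5, 0, 0, 0], [6, 0, 0, 0], [6, 0, 0, 0], [6, 0, 0, 0], [6, 0, 0, 0], [6, 0, 0, 0], [6, 0, 0, 0], [6, 0, 0, 0], [5, 0, 0, 0]],
])

```text
t: 12.4
eef_pos: [491.3, -67.4, 244.8]
tool_rot: [-2.486, 1.92, -0.0]
contact_force: [0.0, 2.0, 0.3]
opening: 0.002
grip_force: 1.1
```

>>> carry_out([
  [[5, 0, 0, 0], [6, 0, 0, 0], [6, 0, 0, 0], [6, 0, 0, 0], [6, 0, 0, 0], [5, 0, 0, 0], [4, 0, 0, 0], [4, 0, 0, 0], [3, 0, 0, 0], [0, 0, 0, 0]],
])

```text
t: 13.4
eef_pos: [502.3, -111.0, 244.6]
tool_rot: [2.485, -1.92, -0.0]
contact_force: [0.0, 0.4, -0.3]
opening: -0.002
grip_force: 0.0
```

```bash
python3 g.py
```

```text
13.4 [ 502.33562605 -110.96270439  244.58085684] tool box y -59.804532560884624 F along -0.34424184292571935 [ 0.04281542  0.36718415 -0.32956984]
edge at box y -130.0 x -60
edge at box y -129.5 x -40
edge at box y -129.5 x 40
edge at box y -129.5 x 60
```

>>> carry_out([
  [[2, 0, 0, 0], [2, 0, 0, 0], [2, 0, 0, 0], [2, 0, 0, 0], [2, 0, 0, 0], [2, 0, 0, 0], [2, 0, 0, 0], [2, 0, 0, 0], [2, 0, 0, 0], [2, 0, 0, 0]],
])

```text
t: 14.45
eef_pos: [507.6, -129.9, 244.7]
tool_rot: [2.487, -1.92, 0.0]
contact_force: [-0.9, 0.8, -0.9]
opening: 0.0
grip_force: 0.8
```

>>> carry_out([
  [[1, 0, 0, 0], [1, 0, 0, 0], [1, 0, 0, 0], [1, 0, 0, 0], [1, 0, 0, 0], [1, 0, 0, 0]],
])

```text
t: 15.05
eef_pos: [509.1, -135.4, 244.8]
tool_rot: [-2.486, 1.919, 0.0]
contact_force: [-2.4, 5.1, 0.5]
opening: 0.0
grip_force: 2.6
```

>>> carry_out([
  [[1, 0, 0, 0], [1, 0, 0, 0], [1, 0, 0, 0], [1, 0, 0, 0]],
])

```text
t: 15.45
eef_pos: [510.0, -138.5, 244.8]
tool_rot: [-2.486, 1.918, 0.003]
contact_force: [-4.1, 7.9, 3.4]
opening: 0.001
grip_force: 4.4
```

```bash
python3 g.py
```

```text
15.45 [ 509.9540622  -138.50298007  244.80381194] tool box y -88.37675522976008 F along -8.658604752054783 [-4.12594168  7.86829126  3.41504464]
edge at box y -157.5 x -60
edge at box y -157.0 x -40
edge at box y -157.0 x 40
edge at box y -157.5 x 60
```

Force is 8.7 N, so the hatch is at the catch with about 12–13 mm left. I'll ease it through.

>>> carry_out([
  [[1, 0, 0, 0], [1, 0, 0, 0], [1, 0, 0, 0], [1, 0, 0, 0], [1, 0, 0, 0]],
])

```text
t: 16.0
eef_pos: [511.3, -144.0, 244.8]
tool_rot: [-2.487, 1.919, 0.0]
contact_force: [-1.8, 3.3, 0.4]
opening: 0.002
grip_force: 1.8
```

>>> carry_out([
  [[1, 0, 0, 0], [1, 0, 0, 0], [1, 0, 0, 0], [0, 0, 0, 0]],
])

```text
t: 16.4
eef_pos: [512.2, -147.6, 244.9]
tool_rot: [2.486, -1.92, 0.001]
contact_force: [0.1, 0.3, -0.6]
opening: -0.005
grip_force: 0.0
```

```bash
python3 g.py
```

```text
16.4 [ 512.18750452 -147.64312622  244.9142175 ] tool box y -97.7844072539664 F along -0.2765948024082903 [ 0.12266979  0.31822659 -0.56413305]
edge at box y -168.0 x -60
edge at box y -168.0 x -40
edge at box y -168.0 x 40
edge at box y -168.0 x 60
```

>>> carry_out([
  [[0.5, 0, 0, 0], [0.5, 0, 0, 0], [0, 0, 0, 0]],
])

```text
t: 16.75
eef_pos: [512.4, -148.3, 244.8]
tool_rot: [2.486, -1.92, 0.0]
contact_force: [0.0, -0.3, 0.6]
opening: 0.006
grip_force: 0.0
```

>>> carry_out([
  [[0.5, 0, 0, 0], [0.5, 0, 0, 0], [0, 0, 0, 0]],
])

```text
t: 17.05
eef_pos: [512.6, -149.2, 244.8]
tool_rot: [2.487, -1.92, 0.0]
contact_force: [-0.4, -0.7, -0.0]
opening: 0.002
grip_force: 0.0
```

```bash
python3 g.py
```

```text
17.05 [ 512.62713905 -149.16238335  244.75397712] tool box y -99.36551363168174 F along 0.5834489641808492 [-0.42713695 -0.7155186  -0.04747461]
edge at box y -168.5 x -60
edge at box y -168.5 x -40
edge at box y -168.5 x 40
edge at box y -168.5 x 60
```

>>> carry_out([
  [[0.5, 0, 0, 0], [0.5, 0, 0, 0], [0, 0, 0, 0]],
])

```text
t: 17.4
eef_pos: [512.8, -149.6, 244.7]
tool_rot: [-2.486, 1.919, 0.002]
contact_force: [-2.1, 4.8, 2.5]
opening: 0.0
grip_force: 2.5
```

>>> carry_out([
  [[0.5, 0, 0, 0], [0.5, 0, 0, 0], [0, 0, 0, 0]],
])

```text
t: 17.7
eef_pos: [512.9, -149.9, 244.7]
tool_rot: [-2.486, 1.918, 0.004]
contact_force: [-4.4, 8.4, 3.7]
opening: 0.0
grip_force: 4.8
```

```bash
python3 g.py
```

```text
17.7 [ 512.8952319  -149.92411986  244.67816199] tool box y -100.17037622957751 F along -9.222829897358771 [-4.43965813  8.36922823  3.73442512]
edge at box y -169.0 x -60
edge at box y -169.0 x -40
edge at box y -168.5 x 40
edge at box y -168.5 x 60
```

The force rises with no motion past the catch, so the hatch is seated on the frame. I'll back off, lift and verify.

>>> carry_out([
  [[-3, 0, 0, 0], [-4, 0, 0, 0], [-4, 0, 0, 0], [0, 0, 0, 0], [0, 0, -10, 0], [0, 0, -20, 0], [0, 0, -40, 0], [0, 0, -40, 0], [0, 0, 0, 0], [0, 0, 0, 0]],
])

```text
t: 18.75
eef_pos: [510.4, -140.5, 356.6]
tool_rot: [-2.485, 1.919, -0.004]
contact_force: [0.1, 0.3, -0.6]
opening: -0.001
grip_force: 0.0
```

```bash
python3 g.py; python3 - <<'E'
from h import *
im=imaging.camera('top'); cv2.imwrite('pics/end.png',im[:,:,::-1])
E
```

```text
18.75 [ 510.40442958 -140.53919502  356.55225911] tool box y -90.46056898744634 F along -0.27435944136898316 [ 0.11157124  0.31299849 -0.57118552]
edge at box y -168.5 x -60
edge at box y -168.5 x -40
edge at box y -169.0 x 40
edge at box y -169.0 x 60
```

View pics/end.png

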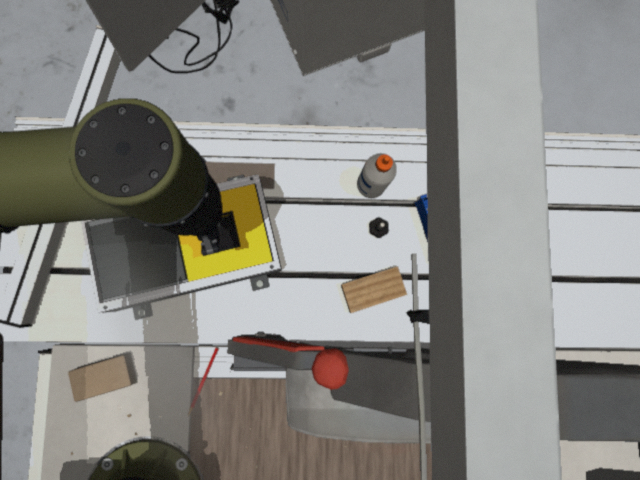

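The top view shows the hatch against the frame bar at about px (270,230). The bystanders are where they started and the gripper is clear above the box.

```bash
python3 -c "
from plant import ctrl; print(ctrl.sign_off())"
```

```text
the job is handed in; nothing more can be done
None
```

The job is handed in: I turned the dial to its clockwise stop and back three clicks, and slid the hatch shut against the frame with no more than about 9 N at the wrist in any reading; the other things stayed where they were.

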